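# Set the levelling collar to the setup block

### The arm

A 6-joint arm with a two-finger parallel gripper is mounted at the origin on the work surface. World frame = base frame: x ahead of the robot, y to its left, z up, the work surface at z = 0. Lengths are in m, angles in rad, forces in N, time in s.
With the tool pointing down it reaches from about 0.3 to 0.875 m from the base axis. Payload 6.4 kg.
Tool frame: the origin (TCP) lies midway between the tips of the shut fingers; the grasp point (between the pads) lies 19 mm behind it (ctrl.tcp_to_grasp is the distance from the TCP to the grasp point, in m); z points along the fingers, y is the direction in which the jaws open and shut (so a half turn about z gives the same grasp; the last joint's range is limited). The gripper opens to 85 mm and grips with 20 to 120 N. Pads are 22 mm wide; open, the fingers measure 114 mm over their backs; the gripper's body (76 mm by 85 mm) begins 54 mm behind the grasp point. The pads swing forward as they close: fully open they stand 13 mm farther back than shut.
Start: joints at [0.987, 0.181, 1.607, -0, 1.354, -0.206], TCP at [0.212, 0.534, 0.231] pointing down, gripper open.
Joint ranges: [-2.99, 2.99], [-0.89, 2.07], [0.3, 2.58], [-1.14, 4.28], [0, 2.63], [-3.12, 3.12]. Speed limits (rad/s): [2.57, 2.57, 3.01, 3.14, 3.14, 3.14].

### API

Orientations are given as a unit quaternion [w, x, y, z].
In Python, from bench import monitor, imaging, order, spotter, ctrl gives the robot as it stands.
- The arm moves only by the shell command python3 -m pendant 'ROWS'. ROWS is JSON, a list that holds one entry, the list of rows, each a list of 5 numbers: the shift along the world's x, y, z in mm, then the turn about the world's z in degrees, then the finger opening in mm, from 0 to 85.4. A call has 1 to 8 rows; each row shifts and turns the commanded pose from where the row before left it; what a row does not reach is not made up. A row lasts 1/8 s, in which the tool goes at most 62.5 mm and 10.7 degrees, less where a joint would pass 70% of its speed; a pose out of reach is approached as far as the arm can. A call with a gripper value outside its range is refused whole. The fingers move at their own pace and stop on an object; the grip force is fixed at half the most. Time passes only in rows, so rows that do not move let the fingers close. It gives the time, the measured TCP pose, the force and the opening at its end, in the units of the state.
- monitor.get_obs(): the state, without advancing time (a new reading comes with each control period).
- imaging.camera(name): name is "scene" or "top" or "wrist"; returns a dict with "img" (420x560x3 uint8, red, green, blue), "vfov" (degrees; the focal length in pixels is half the picture's height over the tangent of half this angle, whatever the lens; pixels are square), "cx", "cy" (the principal point, pixels), "origin" and "orientation" of the camera in the world. Camera axes: x right, y down, z forward; pixel columns grow to the right and rows downward; lengths in m; the calibration is good to about 2 mm. A picture is of the moment at which its call begins. There is no depth.
- order.hand_in(): hands the job in, once; it reports no verdict.
Trained networks look in the newest picture that a camera, given by its name, has taken for a name from the list of things; names that differ only in an ending like _2 or _b are one class to them, and where a whole thing is asked for, a point or a joint stands for the part that bears it (a point fixed in the world has none). Each returns a list of dicts, best first, with "confidence" (0 to 1); they miss things now and then, are a little off and sometimes report something else, mostly with a low value. They report only what shows in the picture. A call takes as long as a camera call. They do not tell look-alikes from the thing itself.
- spotter.recognise(camera, thing): "at" ([x, y, z] in m, in the coordinates of the camera as it stood for that picture, good to about 4 mm: the middle of the surface that is visible of it).
- spotter.tip_of(camera, thing): "at" ([x, y, z] in m, in the coordinates of the camera as it stood for that picture, good to about 4 mm: a listed point, or the origin of a listed thing).
The state is a dict: "time_s": time; "q": joint angles; "dq": joint speeds; "joint_efforts": joint torques, N m; "eef_pos": TCP position; "eef_rot": TCP orientation; "wrist_force": force on the tool from outside, world axes, zero at the start; "torque": the same for the moment, N m; "opening": opening from 0.0 (shut) to 1.0 (fully open).
Only numpy, scipy, OpenCV 4.12 (cv2) and the standard library are available. Lean on these libraries where they do the work, as an engineer would, in place of code of your own. Each camera call takes 0.05 s, during which the arm holds its last target. There are 200 camera calls.

### The job

Two of the three knurled levelling collars on the router's T-slot bed are already set; set the remaining one, on the middle stud, to the same height with the setup block. Stand the block on the bed, 50 mm upright, with its end under the raised collar's flange, and spin the collar down until it nips the block lightly, with 5 to 10 newtons, never jamming it. Then slide the block out without disturbing the collar and leave it standing on the bed clear of the collar; do not disturb the loose clamp, mouse or caliper.

Things in the scene. Friction and masses are not known exactly. Their poses are not given: they have to be found in the camera images.
- bed: aluminium T-slot bed plate, 300 (x) x 440 (y) x 20 mm, fixed on pads 4 to 12 mm above the bench; origin at the centre of its underside, x away from the robot, y along the slots. Three threaded studs 16 mm across rise 104 mm above its top: a middle one (point stud) and two at x = +110, y = +165 and -165 mm, whose collars are already set and locked, flange undersides 50 mm above the bed's top
- collar: steel collar to be set, on the middle stud: flange 60 mm across, 6 mm thick; above it a knurled hub 36 mm across, 28 mm high. Origin on the axis at the flange's underside, z up; starts 4 to 10 mm too high. Clockwise from above lowers it 25 mm a turn. Thread drag 0.035 N m holds it where left; each newton on the block adds about 0.007 N m (thread and rubbing); about 0.3 mm from touch to jam
- block: loose setup block of grey anodised aluminium, a plain oblong 100 (x) x 25 (y) x 50 (z) mm with rows of small holes, about 0.33 kg; it starts standing on the bed; origin at the centre of its underside
- strap: bystander: loose dark steel clamp strap lying on the bed, 90 x 30 x 14 mm; origin at the middle of its underside; leave alone
- mouse: bystander: black computer mouse on the bench, 105 x 58 x 32 mm; origin under its middle; leave alone
- caliper: bystander: digital caliper lying on the bench, 190 mm long, 14 mm high; origin under the middle of its beam; leave alone
- stud (a point): foot of the middle stud: the point on its axis at the level of the bed's top face; axes as the bed's. The stud is 16 mm across down to the bed
Mind the look-alikes: they are no part of the job. What is shaped like the block but orange is not meant.

How it is judged:
On the way, in this order (a step that is already met when the one before it is completed fails the run):
1. the setup block stands upright on the bed with its end under the collar's flange (horizontal distance between block and collar below 0.072 m and angle between block's own z axis and vertical below 0.08 rad and z of block in the frame of bed between 0.018 and 0.0225 m), for 0.2 s.
2. the collar nips the block with at least 3 N (contact force between collar and block above 3 N and z of collar in the frame of bed below 0.071 m and angle between block's own z axis and vertical below 0.08 rad), for 0.3 s.
At the end, for the whole second after the job is handed in: the underside of the middle collar's flange is 50 mm (within 1 mm) above the bed's top face; the setup block stands upright, at rest and released on the bed, its centre more than 85 mm from the stud's axis and not touching the collar (z of collar in the frame of bed between 0.069 and 0.071 m and horizontal distance between block and collar above 0.085 m and angle between block's own z axis and vertical below 0.08 rad and z of block in the frame of bed between 0.018 and 0.0225 m and linear speed of block below 0.01 m/s and contact force between collar and block below 0.1 N).
It fails at once if the collar is jammed on the block with more than 15 N (contact force between collar and block above 15 N).
It fails at once if the clamp strap, mouse or caliper is moved more than 15 mm (distance of any of strap, mouse, caliper from where it was at the start of the episode above 0.015 m).
It also fails if it takes over 72 s, if anything falls off the work surface, if the arm or the gripper's body presses on something with over 40 N, if the wrist force passes 120 N, or if a joint passes its speed limit or range.

## Working session

There is one attempt and no reset: what is moved stays moved. The work goes in short steps, Python scripts to look and compute and a shell command to move; the robot and the scene stay as the last step left them, time stands still between calls to the robot, and variables do not carry over. Pictures are saved under pics/ and viewed, about 8 in all and at most 12, crops included, and the job is handed in when it is done.

```bash
ls; mkdir -p pics; cat > h.py <<'E'
import numpy as np, cv2
from bench import monitor, imaging, order, spotter, ctrl
from scipy.spatial.transform import Rotation as R
def rot(q): return R.from_quat([q[1],q[2],q[3],q[0]]).as_matrix()
def cam(n):
    c=imaging.camera(n); c['R']=rot(c['orientation']); c['o']=np.array(c['origin']); c['f']=c['img'].shape[0]/2/np.tan(np.radians(c['vfov']/2)); return c
def w(c,p): return c['o']+c['R']@np.array(p)
def px(c,P):
    p=c['R'].T@(np.array(P)-c['o']); return np.array([c['cx']+c['f']*p[0]/p[2],c['cy']+c['f']*p[1]/p[2]])
def ray(c,u,v,z):
    d=c['R']@np.array([(u-c['cx'])/c['f'],(v-c['cy'])/c['f'],1]); return c['o']+d*(z-c['o'][2])/d[2]
def save(c,n): cv2.imwrite('pics/'+n,c['img'][:,:,::-1])
E
python3 - <<'E'
from h import *
np.set_printoptions(precision=4,suppress=True)
for n in ['top','scene']:
    c=cam(n); save(c,n+'0.png'); print(n,c['o'],c['vfov'])
    for t in ['bed','collar','block','strap','mouse','caliper','stud']:
        for k in ['recognise','tip_of']:
            try:
                for d in getattr(spotter,k)(n,t)[:3]:
                    P=w(c,d['at']);print(t,k,round(d['confidence'],2),P,px(c,P).round())
            except Exception as e: print(t,k,e)
print(monitor.get_obs())
E
```

```text
pics
top [ 0.3649 -0.0176  1.241 ] 53.80656671797979
bed recognise 0.76 [ 0.5914 -0.0264  0.0351] [282. 183.]
bed tip_of 0.69 [ 0.5892 -0.0252  0.0135] [282. 185.]
collar recognise 0.53 [ 0.6101 -0.0262  0.0928] [282. 173.]
collar tip_of 0.59 [ 0.6163 -0.0295  0.0847] [284. 172.]
collar tip_of 0.17 [ 0.514   0.4484 -0.0011] [126. 211.]
block recognise 0.71 [ 0.5087 -0.1467  0.0796] [325. 209.]
block recognise 0.54 [0.5098 0.4411 0.032 ] [124. 212.]
block tip_of 0.89 [ 0.511  -0.1478  0.0314] [324. 210.]
block tip_of 0.65 [ 0.5519 -0.3468  0.0023] [389. 198.]
block tip_of 0.43 [ 0.5186 -0.5011  0.001 ] [440. 209.]
strap recognise 0.72 [0.5365 0.0931 0.0445] [242. 202.]
strap tip_of 0.75 [0.5393 0.0891 0.0286] [243. 201.]
mouse recognise 0.62 [0.5101 0.4422 0.03  ] [124. 212.]
mouse recognise 0.23 [ 0.5974 -0.0229  0.0352] [281. 181.]
mouse tip_of 0.71 [0.5125 0.4468 0.0007] [126. 212.]
caliper recognise 0.9 [ 0.5351 -0.502   0.0072] [441. 203.]
stud recognise 0.61 [ 0.5968 -0.0206  0.0353] [280. 182.]
stud tip_of 0.79 [ 0.6123 -0.0254  0.0368] [282. 176.]
scene [ 1.5034 -0.3565  1.460
[... 868 characters left out ...]
2.]
caliper recognise 0.8 [ 0.5449 -0.501   0.0102] [147. 256.]
caliper tip_of 0.56 [ 0.5167 -0.4974  0.0017] [148. 250.]
stud recognise 0.98 [ 0.6206 -0.0381  0.0244] [286. 236.]
stud tip_of 0.9 [ 0.6096 -0.0307  0.0272] [287. 232.]
{'time_s': 1.5, 'q': array([ 0.9867,  0.1808,  1.607 , -0.    ,  1.3538, -0.2063]), 'dq': array([-0.0013,  0.0004,  0.0017, -0.0004, -0.0012, -0.0002]), 'joint_efforts': array([  0.0006, -44.4837, -35.1673,  -0.0005,   0.0008,  -0.    ]), 'eef_pos': array([0.2121, 0.5345, 0.2313]), 'eef_rot': array([-0.    ,  0.1878,  0.9822, -0.    ]), 'wrist_force': array([ 0.185 , -0.1244, -0.484 ]), 'torque': array([-0.0119, -0.0522, -0.0299]), 'opening': 1.0011650224719046}
```

```bash
python3 -c "
import cv2,numpy as np
a=[cv2.imread('pics/%s0.png'%n) for n in('top','scene')]
cv2.imwrite('pics/top0b.png',cv2.resize(a[0],(784,588),interpolation=cv2.INTER_CUBIC));cv2.imwrite('pics/scene0b.png',cv2.resize(a[1],(784,588),interpolation=cv2.INTER_CUBIC))"
```

```text
(no output)
```

View pics/top0b.png

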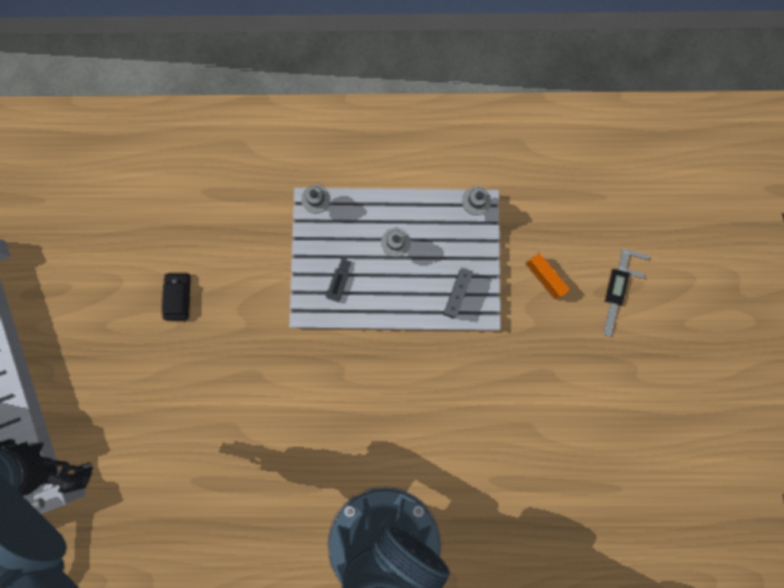

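View pics/scene0b.png

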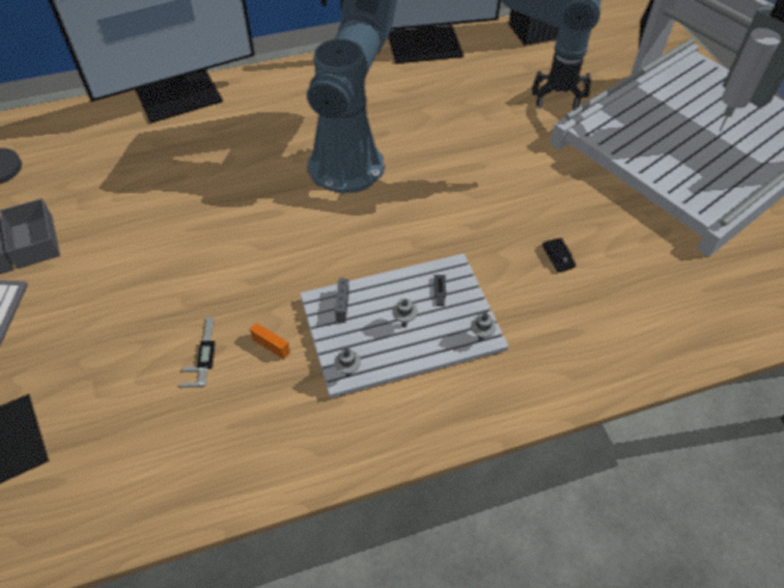

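The top view shows the grey block at about (460,293) in the enlarged picture, the middle stud at (395,241) and the strap at (340,280). The orange look-alike is off the bed at (548,275). The scene view agrees: block at (342,300), collar at (404,308). The bed is roughly aligned with the world axes. I'll move over the block to look from near.

```bash
python3 -m pendant '[[[20,-46,10,0,85],[20,-46,10,0,85],[20,-46,10,0,85],[20,-46,10,0,85],[20,-46,10,0,85],[20,-46,10,0,85],[20,-46,10,0,85],[20,-46,10,0,85]]]'; python3 -m pendant '[[[20,-46,0,0,85],[20,-46,0,0,85],[20,-46,0,0,85],[20,-46,0,0,85],[20,-46,0,0,85],[20,-46,0,0,85],[0,0,0,0,85],[0,0,0,0,85]]]'
python3 - <<'E'
from h import *
np.set_printoptions(precision=4,suppress=True)
c=cam('wrist'); save(c,'w1.png'); print(c['o'],c['R'])
for t in ['collar','block','strap','stud']:
    for k in ['recognise','tip_of']:
        for d in getattr(spotter,k)('wrist',t)[:3]:
            P=w(c,d['at']);print(t,k,round(d['confidence'],2),P,px(c,P).round())
o=monitor.get_obs();print(o['q'],o['eef_pos'],o['torque'],o['wrist_force'])
E
```

```text
time_s: 2.5
eef_pos: [0.3725, 0.165, 0.3119]
eef_rot: [0.001, 0.188, 0.982, 0.0]
wrist_force: [0.3, 0.0, 0.3]
opening: 0.998
time_s: 3.5
eef_pos: [0.4918, -0.1092, 0.3111]
eef_rot: [-0.0, 0.188, 0.982, 0.0]
wrist_force: [-0.1, 0.7, 0.6]
opening: 0.998
[ 0.4243 -0.083   0.4542] [[ 0.3703  0.8894  0.268 ]
 [ 0.9289 -0.3541 -0.1082]
 [-0.0013  0.2891 -0.9573]]
collar recognise 0.59 [ 0.603  -0.0269  0.0944] [381. 242.]
collar tip_of 0.63 [ 0.6121 -0.0243  0.0896] [385. 246.]
block recognise 0.97 [ 0.5075 -0.1513  0.0823] [253. 204.]
block recognise 0.73 [ 0.5371 -0.3495  0.0435] [131. 267.]
block tip_of 0.93 [ 0.5128 -0.1566  0.0304] [254. 199.]
block tip_of 0.9 [ 0.5514 -0.345  -0.0014] [151. 261.]
strap recognise 0.85 [0.5372 0.0879 0.0414] [443. 148.]
strap tip_of 0.71 [0.5453 0.0881 0.0304] [440. 153.]
strap tip_of 0.48 [ 0.6139 -0.0242  0.0293] [372. 230.]
stud recognise 0.96 [ 0.5811 -0.0096  0.0319] [375. 205.]
stud tip_of 0.61 [ 0.613  -0.0248  0.0284] [371. 229.]
[-0.4541 -0.0397  1.6798 -0.      1.5012 -1.6478] [ 0.4921 -0.1091  0.3115] [0.0732 0.0092 0.0148] [ 0.3539 -0.282  -0.3274]
```

View pics/w1.png

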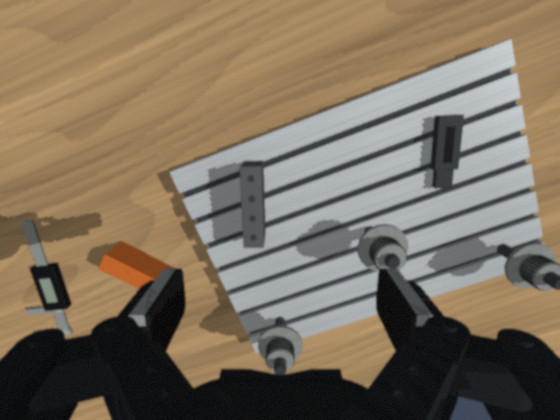

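The wrist view shows the block's top face spanning about (242,162)-(263,162) to (243,237)-(265,236). The collar is at (383,247) and the strap at (447,150).

```bash
python3 - <<'E'
from h import *
np.set_printoptions(precision=4,suppress=True)
c=cam('wrist')
im=c['img'][145:265,215:300]; cv2.imwrite('pics/w2.png',cv2.resize(im[:,:,::-1],None,fx=5,fy=5,interpolation=cv2.INTER_CUBIC))
for uv in [(242,162),(263,162),(265,236),(243,237)]: print(ray(c,*uv,0.080))
cs=[]
for i in range(5):
    c=cam('wrist')
    r=[]
    for t in ['block','stud','collar']:
        ds=[d for d in spotter.tip_of('wrist',t) if d['confidence']>.4]
        P=[w(c,d['at']) for d in ds]; print(t,*[p for p in P if p[2]>.02])
E
```

```text
[ 0.4586 -0.144   0.08  ]
[ 0.4674 -0.1218  0.08  ]
[ 0.5514 -0.154   0.08  ]
[ 0.5427 -0.1794  0.08  ]
block [ 0.513  -0.1539  0.0302]
stud [ 0.6117 -0.0285  0.0302]
collar [ 0.6122 -0.0234  0.0864]
block [ 0.5143 -0.1561  0.0324]
stud [ 0.6141 -0.0248  0.0322]
collar [ 0.6151 -0.0257  0.0896]
block
stud [ 0.6137 -0.0235  0.0299]
collar [ 0.6147 -0.0251  0.0867]
block
stud [ 0.615  -0.026   0.0287] [0.5463 0.0872 0.0276]
collar [ 0.613  -0.026   0.0869]
block [ 0.5122 -0.156   0.0312]
stud [ 0.6123 -0.0238  0.0296]
collar [ 0.6161 -0.0242  0.0867]
```

View pics/w2.png

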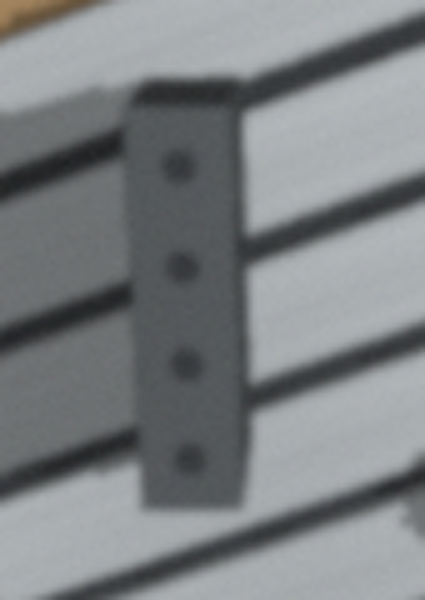

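The crop shows the top-face corners at (128,104), (238,106), (243,505) and (142,508), at 5x with offset (215,145).

```bash
python3 - <<'E'
from h import *
np.set_printoptions(precision=4,suppress=True)
c=cam('wrist')
P=np.array([ray(c,215+u/5,145+v/5,0.080) for u,v in [(128,104),(238,106),(243,505),(142,508)]])
print(P,P.mean(0)); d=(P[2]+P[3]-P[0]-P[1])/2; print(np.linalg.norm(d),np.degrees(np.arctan2(d[1],d[0])), np.linalg.norm(P[1]-P[0]),np.linalg.norm(P[3]-P[2]))
for u in [(180,166),(184,268),(188,367),(190,459)]: print(ray(c,215+u[0]/5,145+u[1]/5,0.080))
q=monitor.get_obs();print(q['eef_pos'],ctrl.tcp_to_grasp)
E
```

```text
[[ 0.4618 -0.1475  0.08  ]
 [ 0.4715 -0.1244  0.08  ]
 [ 0.5627 -0.161   0.08  ]
 [ 0.5543 -0.1844  0.08  ]] [ 0.5126 -0.1543  0.08  ]
0.09890872907076828 -21.80525272973854 0.02510772276130741 0.024853939871701345
[ 0.4794 -0.1422  0.08  ]
[ 0.5021 -0.1509  0.08  ]
[ 0.525  -0.1596  0.08  ]
[ 0.5468 -0.1684  0.08  ]
[ 0.4921 -0.1095  0.3113] 0.0187
```

```bash
python3 -m pendant '[[[0,-18,-45,0,85],[0,-19,-45,0,85],[0,0,-45,0,85],[0,0,-45,0,60],[0,0,-40,0,50],[0,0,-30,0,50],[0,0,-16,0,50],[0,0,0,0,50]]]'; python3 -m pendant '[[[0,0,0,0,10],[0,0,0,0,10],[0,0,0,0,10],[0,0,0,0,10],[0,0,0,0,10],[0,0,0,0,10]]]'
python3 - <<'E'
from h import *
o=monitor.get_obs();print(o['eef_pos'],o['wrist_force'],o['torque'],o['opening']*85.4)
E
```

```text
time_s: 6.05
eef_pos: [0.4916, -0.1462, 0.0446]
eef_rot: [-0.001, 0.188, 0.982, 0.0]
wrist_force: [0.4, 0.3, -1.5]
opening: 0.588
time_s: 6.8
eef_pos: [0.4933, -0.1471, 0.0469]
eef_rot: [0.001, 0.188, 0.982, -0.0]
wrist_force: [-0.3, 0.0, 7.2]
opening: 0.282
[ 0.49333924 -0.14714419  0.04687883] [-0.32677508  0.00830954  7.18483531] [ 0.10120657  0.09817261 -0.01436271] 24.098712829467104
```

```bash
python3 -m pendant '[[[0,0,12,0,10],[0,20,0,7,10],[0,30,0,7.5,10],[0,30,0,7.5,10],[0,30,0,0,10],[0,10,0,0,10],[0,0,0,0,10],[0,0,0,0,10]]]'; 
python3 - <<'E'
from h import *
np.set_printoptions(precision=4,suppress=True)
for n in ['wrist','top']:
    c=cam(n); save(c,n+'3.png')
    for t in ['block','stud','collar']:
        for d in spotter.tip_of(n,t)[:3]:
            P=w(c,d['at'])
            if P[2]>.015: print(n,t,d['confidence'],P,px(c,P).round())
    if n=='wrist': cv2.imwrite('pics/w3.png',cv2.resize(c['img'][:,:,::-1],(784,588),interpolation=cv2.INTER_CUBIC))
o=monitor.get_obs();print(o['eef_pos'],o['eef_rot'],o['wrist_force'],o['torque'],o['opening']*85.4)
E
```

```text
time_s: 7.8
eef_pos: [0.4922, -0.0274, 0.0574]
eef_rot: [0.0, -0.003, 1.0, -0.0]
wrist_force: [0.5, 0.6, -3.6]
opening: 0.286
wrist block 0.56 [ 0.5139 -0.028   0.0395] [281. 291.]
wrist collar 0.63 [0.5443 0.0886 0.0273] [471. 326.]
top stud 0.78 [ 0.6138 -0.0268  0.0347] [282. 176.]
top stud 0.67 [0.5399 0.0906 0.029 ] [243. 201.]
top collar 0.47 [ 0.6171 -0.0274  0.0838] [283. 171.]
[ 0.4921 -0.0268  0.0572] [-0.0001 -0.0029  1.     -0.    ] [-0.355  -0.8718 -3.55  ] [-0.0113  0.0614 -0.0122] 24.324899819817695
```

View pics/w3.png

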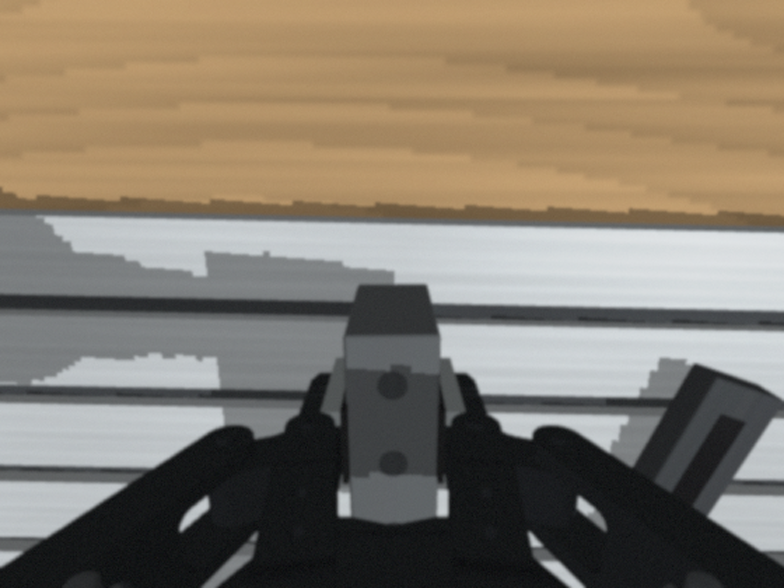

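The block is held square between the pads (top face 345-440 wide, centred at x≈392 of 784), with the strap clear on the right. I'll lower it towards the bed, then slide it in.

```bash
python3 -m pendant '[[[0,0,-8,0,10],[0,0,0,0,10]]]';python3 -m pendant '[[[0,1,-1,0,10],[0,0,0,0,10]]]';python3 -m pendant '[[[0,0,-1,0,10],[0,0,0,0,10]]]';python3 -m pendant '[[[0,0,-1,0,10],[0,0,0,0,10]]]'
```

```text
time_s: 8.45
eef_pos: [0.4913, -0.0263, 0.0484]
eef_rot: [-0.001, -0.003, 1.0, 0.0]
wrist_force: [0.1, -0.6, -3.4]
opening: 0.286
time_s: 8.7
eef_pos: [0.4921, -0.0254, 0.0482]
eef_rot: [-0.0, -0.003, 1.0, 0.0]
wrist_force: [0.2, 1.4, -4.2]
opening: 0.285
time_s: 8.95
eef_pos: [0.4921, -0.0255, 0.0473]
eef_rot: [0.0, -0.003, 1.0, 0.0]
wrist_force: [-0.2, 0.5, -3.3]
opening: 0.289
time_s: 9.2
eef_pos: [0.4922, -0.0256, 0.0469]
eef_rot: [0.0, -0.003, 1.0, -0.0]
wrist_force: [-4.3, 0.4, 5.5]
opening: 0.284
```

```bash
python3 -m pendant '[[[0,0,1.5,0,10],[12,0,0,0,10],[12,0,0,0,10],[10,0,0,0,10],[0,0,0,0,10]]]';python3 -m pendant '[[[0,0,-1.2,0,10],[0,0,0,0,10]]]'
python3 - <<'E'
from h import *
np.set_printoptions(precision=4,suppress=True)
o=monitor.get_obs();print(o['eef_pos'],o['wrist_force'],o['torque'],o['q'])
c=cam('scene'); print([px(c,P).round() for P in [(.613,-.0255,.03),(.613,-.0255,.134)]])
im=c['img'][180:260,240:340]; cv2.imwrite('pics/s4.png',cv2.resize(im[:,:,::-1],None,fx=7,fy=7,interpolation=cv2.INTER_CUBIC))
E
```

```text
time_s: 9.82
eef_pos: [0.5271, -0.0256, 0.0477]
eef_rot: [0.0, -0.003, 1.0, -0.0]
wrist_force: [-0.4, -0.6, -3.3]
opening: 0.279
time_s: 10.07
eef_pos: [0.5263, -0.0255, 0.0469]
eef_rot: [0.0, -0.003, 1.0, -0.0]
wrist_force: [0.1, 0.5, -0.1]
opening: 0.287
[ 0.5263 -0.0255  0.0469] [ 0.0792  0.5474 -0.1087] [ 0.1082 -0.0659  0.0109] [-0.274   0.3227  1.8537  0.0002  0.9645 -1.8511]
[array([289., 232.]), array([289., 214.])]
```

View pics/s4.png

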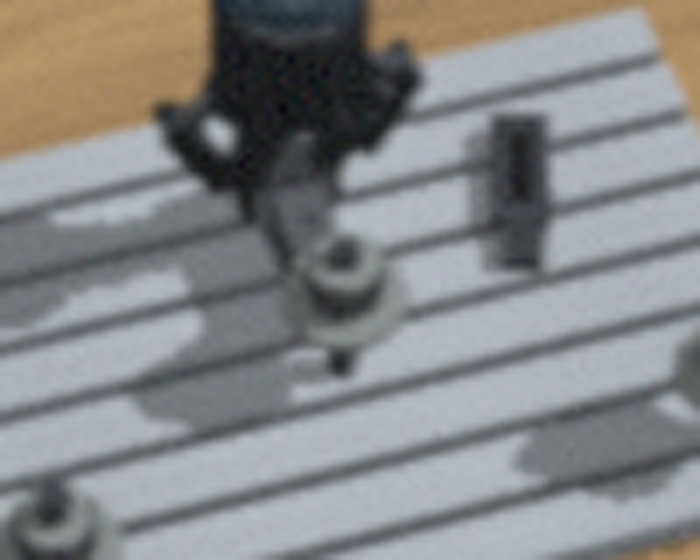

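The scene crop shows the block (300,200) with its end under the collar's flange (345,295), and the strap untouched. Wrist force is near zero, so the block is standing on the bed. Releasing and rising.

```bash
python3 -m pendant '[[[0,0,0,0,50],[0,0,0,0,50],[0,0,0,0,50],[0,0,40,0,60],[0,0,50,0,85],[0,0,50,0,85],[0,0,30,0,85],[0,0,0,0,85]]]'
python3 - <<'E'
from h import *
np.set_printoptions(precision=4,suppress=True)
o=monitor.get_obs();print(o['eef_pos'],o['wrist_force'],o['torque'],o['q'])
for i in range(4):
    c=cam('wrist')
    for t in ['block','stud','collar']:
        for d in spotter.tip_of('wrist',t)[:2]:
            P=w(c,d['at'])
            if d['confidence']>.3: print(t,round(d['confidence'],2),P,px(c,P).round())
cv2.imwrite('pics/w5.png',cv2.resize(c['img'][:,:,::-1],(784,588),interpolation=cv2.INTER_CUBIC))
E
```

```text
time_s: 11.12
eef_pos: [0.5279, -0.026, 0.2197]
eef_rot: [0.003, -0.003, 1.0, -0.001]
wrist_force: [-0.3, 0.7, -0.3]
opening: 0.991
[ 0.5279 -0.026   0.2197] [-0.3102  0.6752 -0.2509] [-0.0085 -0.0574 -0.0022] [-0.274   0.0834  1.7403 -0.      1.3117 -1.851 ]
block 0.89 [ 0.5471 -0.0274  0.0309] [281. 203.]
stud 0.82 [ 0.6132 -0.0213  0.0322] [286. 261.]
collar 0.64 [ 0.6151 -0.0248  0.0861] [283. 288.]
block 0.92 [ 0.545  -0.0257  0.0322] [281. 207.]
stud 0.96 [ 0.612  -0.0228  0.028 ] [283. 265.]
collar 0.55 [ 0.6151 -0.0253  0.0879] [281. 296.]
block 0.82 [ 0.545  -0.0266  0.0307] [280. 206.]
stud 0.61 [ 0.6125 -0.0267  0.0291] [280. 265.]
collar 0.57 [ 0.612  -0.0239  0.0862] [283. 291.]
block 0.85 [ 0.5475 -0.0261  0.0323] [281. 208.]
stud 0.83 [ 0.613  -0.0238  0.0299] [283. 264.]
stud 0.38 [0.5467 0.0873 0.0267] [389. 206.]
collar 0.57 [ 0.6127 -0.0261  0.0866] [281. 291.]
```

View pics/w5.png

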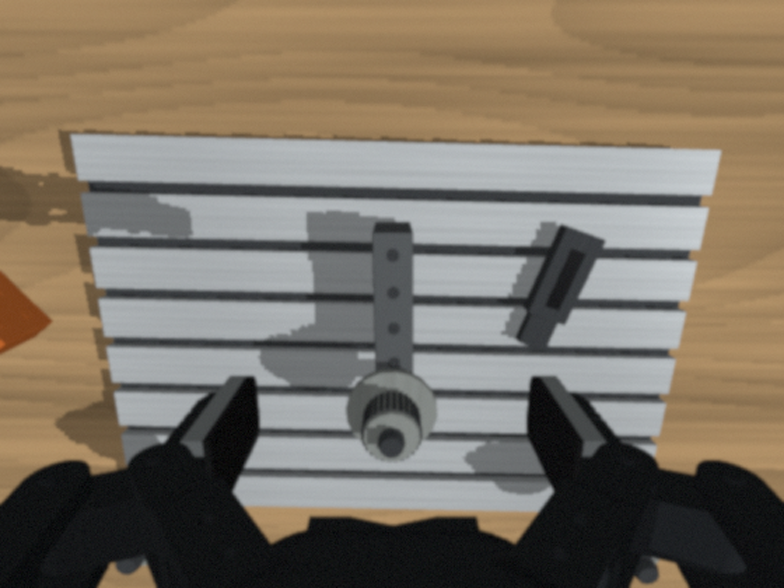

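The picture shows the block with its end tucked under the flange (392,370), the collar flange at x 347–437, and the strap clear. I'll fit the axis position from the pictures.

```bash
python3 - <<'E'
from h import *
np.set_printoptions(precision=4,suppress=True)
c=cam('wrist'); s=1.4
print('studtop',ray(c,390/s,442/s,.134)); 
for z in [.093]:
    print('flangeL/R',ray(c,347/s,412/s,z),ray(c,437/s,412/s,z))
print('block top far-left/right', ray(c,374/s,233/s,.08),ray(c,412/s,233/s,.08))
for zf in (.092,.093,.094):
  im=c['img'].copy()
A=np.linspace(0,6.28,80)
im=cv2.resize(c['img'][:,:,::-1],None,fx=4,fy=4,interpolation=cv2.INTER_CUBIC)
for r,z,col in [(.030,.0927,(0,0,255)),(.018,.1207,(0,255,0)),(.008,.134,(255,0,0))]:
    P=np.array([px(c,(.613+r*np.cos(a),-.025+r*np.sin(a),z)) for a in A])
    cv2.polylines(im,[((P+.5)*4).astype(int)],True,col,1)
cv2.imwrite('pics/w6.png',im[4*235:4*355,4*215:4*345])
E
```

```text
studtop [ 0.6075 -0.0278  0.134 ]
flangeL/R [ 0.613  -0.0563  0.093 ] [0.6126 0.0027 0.093 ]
block top far-left/right [ 0.4974 -0.0384  0.08  ] [ 0.4973 -0.0152  0.08  ]
```

View pics/w6.png

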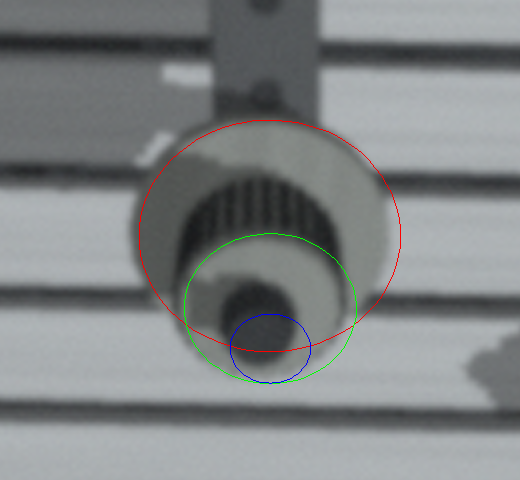

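The overlay shows the observed flange centre about 2 mm to −y of the model and x about 0.612. Lens calibration differs a little, but the block, whose pose I know from the gripper, reads off by about the same amount. That puts the axis at about (0.612, −0.026) in gripper coordinates.

```bash
python3 -c "
from h import *
o=monitor.get_obs();print(o['eef_pos'],o['time_s'])"
python3 -m pendant '[[[29,0,0,0,52],[29,0,0,0,52],[28,0,-20,0,52],[0,0,-35,0,52],[0,0,-35,0,52],[0,0,0,0,52],[0,0,0,0,52]]]'
```

```text
[ 0.52614845 -0.02553131  0.21665444] 11.975
time_s: 12.85
eef_pos: [0.6129, -0.0257, 0.128]
eef_rot: [0.001, -0.003, 1.0, -0.0]
wrist_force: [0.1, 0.1, 0.4]
opening: 0.607
```

```bash
python3 -m pendant '[[[0,0,-18,0,52],[0,0,-8,0,52],[0,0,-2,0,46],[0,0,0,0,46]]]'
python3 - <<'E'
from h import *
np.set_printoptions(precision=4,suppress=True)
T=[];F=[]
for i in range(6):
    c=cam('wrist');o=monitor.get_obs();T.append(o['torque']);F.append(o['wrist_force'])
print(np.mean(T,0),np.std(T,0),np.mean(F,0),o['eef_pos'],o['opening']*85.4)
E
python3 -m pendant '[[[0,0,0,0,30],[0,0,0,0,30],[0,0,0,0,30],[0,0,0,0,30],[0,0,0,0,30]]]'
python3 - <<'E'
from h import *
np.set_printoptions(precision=4,suppress=True)
T=[];F=[]
for i in range(6):
    c=cam('wrist');o=monitor.get_obs();T.append(o['torque']);F.append(o['wrist_force'])
print(np.mean(T,0),np.std(T,0),np.mean(F,0),o['eef_pos'],o['opening']*85.4)
cv2.imwrite('pics/w7.png',cv2.resize(c['img'][:,:,::-1],(784,588),interpolation=cv2.INTER_CUBIC))
E
```

```text
time_s: 13.35
eef_pos: [0.6121, -0.0255, 0.0985]
eef_rot: [-0.0, -0.003, 1.0, 0.0]
wrist_force: [1.3, 0.7, 0.1]
opening: 0.537
[ 0.0201 -0.0059 -0.0179] [0.0185 0.0414 0.0271] [-0.1744 -0.2794  0.1752] [ 0.6123 -0.0256  0.0989] 46.12644081131196
time_s: 14.28
eef_pos: [0.6123, -0.0258, 0.0992]
eef_rot: [0.0, -0.003, 1.0, -0.0]
wrist_force: [-2.2, -1.3, 6.0]
opening: 0.401
[-0.2493  0.3902 -0.0441] [0.0292 0.031  0.0217] [-2.3939 -1.1676  5.5215] [ 0.6123 -0.0258  0.0992] 34.50024891052393
```

View pics/w7.png

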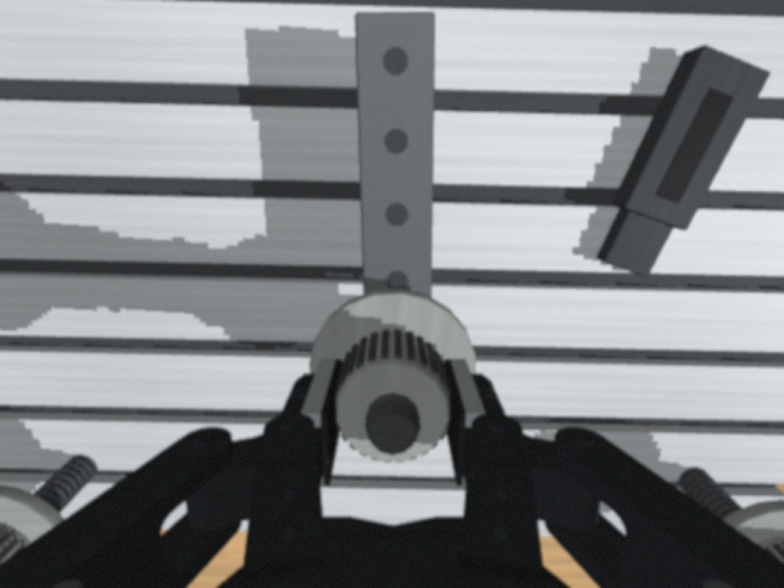

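The hub is gripped squarely, with the opening stopping at 34.5 mm and the block still under the flange at (396,285). Now the safe part of the turn, clockwise 56° with the matching 3.9 mm descent.

```bash
cat > m.py <<'E'
from h import *
import sys
np.set_printoptions(precision=3,suppress=True)
n=int(sys.argv[1]); lim=float(sys.argv[2])
T=[];F=[]
for i in range(n):
    imaging.camera('wrist');o=monitor.get_obs();T.append(o['torque']);F.append(o['wrist_force'])
T=np.mean(T,0); q=o['eef_rot']; yaw=2*np.degrees(np.arctan2(q[1],q[2]))
print('T',T,'F',np.mean(F,0),o['eef_pos'],'yaw',round(-yaw,2),'t',round(o['time_s'],2))
sys.exit(T[2]>lim)
E
python3 -m pendant '[[[0,0,-0.6,-8,30],[0,0,-0.6,-8,30],[0,0,0,0,30]]]' >/dev/null; python3 m.py 4 1;python3 -m pendant '[[[0,0,-0.7,-10,30],[0,0,-0.7,-10,30],[0,0,0,0,30]]]'>/dev/null; python3 m.py 4 1;python3 -m pendant '[[[0,0,-0.7,-10,30],[0,0,-0.7,-10,30],[0,0,0,0,30]]]'>/dev/null; python3 m.py 6 1
```

```text
T [-0.306  0.448 -0.059] F [-2.75  -2.019  6.28 ] [ 0.612 -0.026  0.098] yaw -15.65 t 15.15
T [-0.342  0.469 -0.07 ] F [-3.242 -2.202  5.9  ] [ 0.612 -0.026  0.097] yaw -35.65 t 15.72
T [-0.422  0.567 -0.065] F [-3.396 -2.755  6.283] [ 0.612 -0.026  0.095] yaw -55.65 t 16.4False
False
False
```

Held readings are ambiguous because of dry friction, so I'll sample the torque during slow continuous motion instead.

```bash
cat > r.py <<'E'
from bench import monitor
import sys,numpy as np,json,os
o=monitor.get_obs(); L=json.load(open('log.json')) if os.path.exists('log.json') else []
q=o['eef_rot']; L.append([-2*np.degrees(np.arctan2(q[1],q[2])),o['torque'][2],o['wrist_force'][2],o['eef_pos'][2],o['time_s']])
json.dump(L,open('log.json','w')); print(*np.round(L[-1],3), 'm3 %.3f'%np.mean([l[1] for l in L[-3:]]))
sys.exit(int(len(L)>=3 and np.mean([l[1] for l in L[-3:]])>float(sys.argv[1])))
E
P="python3 -m pendant"
python3 -m pendant '[[[0,0,-0.1,-1,30]]]' >/dev/null; python3 r.py 1
python3 -m pendant '[[[0,0,-0.1,-1,30]]]' >/dev/null; python3 r.py 1
python3 -m pendant '[[[0,0,0,-1,30]]]' >/dev/null; python3 r.py 1
python3 -m pendant '[[[0,0,-0.1,-1,30]]]' >/dev/null; python3 r.py 1
python3 -m pendant '[[[0,0,-0.1,-1,30]]]' >/dev/null; python3 r.py 1
python3 -m pendant '[[[0,0,0,-1,30]]]' >/dev/null; python3 r.py 1
python3 -m pendant '[[[0,0,-0.1,-1,30]]]' >/dev/null; python3 r.py 1
python3 -m pendant '[[[0,0,-0.1,-1,30]]]' >/dev/null; python3 r.py 1
python3 -m pendant '[[[0,0,0,-1,30]]]' >/dev/null; python3 r.py 1
python3 -m pendant '[[[0,0,-0.1,-1,30]]]' >/dev/null; python3 r.py 1
```

```text
-56.671 0.033 5.941 0.095 16.525 m3 0.033
-57.676 -0.019 7.275 0.095 16.65 m3 0.007
-58.676 -0.017 6.462 0.095 16.775 m3 -0.001
-59.68 0.024 6.85 0.095 16.9 m3 -0.004
-60.68 -0.002 6.82 0.095 17.025 m3 0.002
-61.675 0.009 6.584 0.095 17.15 m3 0.011
-62.678 -0.01 6.478 0.095 17.275 m3 -0.001
-63.681 -0.017 7.777 0.095 17.4 m3 -0.006
-64.678 0.018 6.495 0.095 17.525 m3 -0.003
-65.679 0.013 6.42 0.095 17.65 m3 0.004
```

Moving baseline is Mz ≈ +0.003. I'll continue with a stop guard.

```bash

python3 -m pendant '[[[0,0,-0.1,-1,30]]]' >/dev/null; python3 r.py 0.027 &&
python3 -m pendant '[[[0,0,0,-1,30]]]' >/dev/null && python3 r.py 0.027 &&
python3 -m pendant '[[[0,0,-0.1,-1,30]]]' >/dev/null && python3 r.py 0.027 &&
python3 -m pendant '[[[0,0,-0.1,-1,30]]]' >/dev/null && python3 r.py 0.027 &&
python3 -m pendant '[[[0,0,0,-0.6,30]]]' >/dev/null && python3 r.py 0.027 &&
python3 -m pendant '[[[0,0,-0.1,-0.6,30]]]' >/dev/null && python3 r.py 0.027 &&
python3 -m pendant '[[[0,0,0,-0.6,30]]]' >/dev/null && python3 r.py 0.027 &&
python3 -m pendant '[[[0,0,-0.1,-0.6,30]]]' >/dev/null && python3 r.py 0.027 &&
python3 -m pendant '[[[0,0,0,-0.6,30]]]' >/dev/null && python3 r.py 0.027 &&
python3 -m pendant '[[[0,0,0,-0.6,30]]]' >/dev/null && python3 r.py 0.027 &&
python3 -m pendant '[[[0,0,-0.1,-0.6,30]]]' >/dev/null && python3 r.py 0.027 &&
python3 -m pendant '[[[0,0,0,-0.6,30]]]' >/dev/null && python3 r.py 0.027 &&
python3 -m pendant '[[[0,0,-0.1,-0.6,30]]]' >/dev/null && python3 r.py 0.027 &&
python3 -m pendant '[[[0,0,0,-0.6,30]]]' >/dev/null && python3 r.py 0.027 &&
python3 -m pendant '[[[0,0,-0.1,-0.6,30]]]' >/dev/null && python3 r.py 0.027 &&
python3 -m pendant '[[[0,0,0,-0.6,30]]]' >/dev/null && python3 r.py 0.027 &&
python3 -m pendant '[[[0,0,-0.1,-0.6,30]]]' >/dev/null && python3 r.py 0.027 &&
python3 -m pendant '[[[0,0,0,-0.6,30]]]' >/dev/null && python3 r.py 0.027 &&
python3 -m pendant '[[[0,0,0,-0.6,30]]]' >/dev/null && python3 r.py 0.027 &&
python3 -m pendant '[[[0,0,-0.1,-0.6,30]]]' >/dev/null && python3 r.py 0.027 ; echo end
```

```text
-66.678 0.001 6.22 0.094 17.775 m3 0.011
-67.679 -0.052 5.607 0.094 17.9 m3 -0.013
-68.68 -0.006 7.311 0.094 18.025 m3 -0.019
-69.678 -0.021 6.586 0.094 18.15 m3 -0.026
-70.269 -0.022 6.492 0.094 18.275 m3 -0.016
-70.863 0.05 7.124 0.094 18.4 m3 0.003
-71.468 -0.023 6.811 0.094 18.525 m3 0.002
-72.064 -0.028 6.989 0.094 18.65 m3 -0.000
-72.662 -0.029 6.716 0.094 18.775 m3 -0.027
-73.266 -0.031 7.062 0.094 18.9 m3 -0.029
-73.864 -0.035 6.74 0.094 19.025 m3 -0.032
-74.467 -0.08 5.777 0.094 19.15 m3 -0.049
-75.067 0.037 7.508 0.094 19.275 m3 -0.026
-75.667 -0.022 5.828 0.094 19.4 m3 -0.022
-76.264 -0.026 6.672 0.094 19.525 m3 -0.004
-76.863 0.003 6.87 0.094 19.65 m3 -0.015
-77.466 -0.008 6.463 0.094 19.775 m3 -0.010
-78.068 -0.005 7.866 0.094 19.9 m3 -0.003
-78.667 0.041 6.41 0.094 20.025 m3 0.009
-79.263 0.017 8.45 0.094 20.15 m3 0.018
end
```

```bash

python3 -m pendant '[[[0,0,0,-0.6,30]]]' >/dev/null; python3 r.py 0.03 &&
python3 -m pendant '[[[0,0,-0.1,-0.6,30]]]' >/dev/null && python3 r.py 0.03 &&
python3 -m pendant '[[[0,0,0,-0.6,30]]]' >/dev/null && python3 r.py 0.03 &&
python3 -m pendant '[[[0,0,-0.1,-0.6,30]]]' >/dev/null && python3 r.py 0.03 &&
python3 -m pendant '[[[0,0,0,-0.6,30]]]' >/dev/null && python3 r.py 0.03 &&
python3 -m pendant '[[[0,0,-0.1,-0.6,30]]]' >/dev/null && python3 r.py 0.03 &&
python3 -m pendant '[[[0,0,0,-0.6,30]]]' >/dev/null && python3 r.py 0.03 &&
python3 -m pendant '[[[0,0,-0.1,-0.6,30]]]' >/dev/null && python3 r.py 0.03 &&
python3 -m pendant '[[[0,0,0,-0.6,30]]]' >/dev/null && python3 r.py 0.03 &&
python3 -m pendant '[[[0,0,0,-0.6,30]]]' >/dev/null && python3 r.py 0.03 &&
python3 -m pendant '[[[0,0,-0.1,-0.6,30]]]' >/dev/null && python3 r.py 0.03 &&
python3 -m pendant '[[[0,0,0,-0.6,30]]]' >/dev/null && python3 r.py 0.03 &&
python3 -m pendant '[[[0,0,-0.1,-0.6,30]]]' >/dev/null && python3 r.py 0.03 &&
python3 -m pendant '[[[0,0,0,-0.6,30]]]' >/dev/null && python3 r.py 0.03 &&
python3 -m pendant '[[[0,0,-0.1,-0.6,30]]]' >/dev/null && python3 r.py 0.03 &&
python3 -m pendant '[[[0,0,0,-0.6,30]]]' >/dev/null && python3 r.py 0.03 &&
python3 -m pendant '[[[0,0,-0.1,-0.6,30]]]' >/dev/null && python3 r.py 0.03 &&
python3 -m pendant '[[[0,0,0,-0.6,30]]]' >/dev/null && python3 r.py 0.03 &&
python3 -m pendant '[[[0,0,0,-0.6,30]]]' >/dev/null && python3 r.py 0.03 &&
python3 -m pendant '[[[0,0,-0.1,-0.6,30]]]' >/dev/null && python3 r.py 0.03 ; echo end
```

```text
-79.865 0.052 6.547 0.094 20.275 m3 0.037
end
```

```bash
python3 m.py 10 1
```

```text
T [-0.455  0.626 -0.011] F [-3.699 -2.959  6.612] [ 0.612 -0.026  0.094] yaw -79.85 t 20.77False
```

```bash
python3 -m pendant '[[[0,0,0,-0.3,30]]]' >/dev/null; python3 r.py 1; python3 -m pendant '[[[0,0,0,-0.3,30]]]' >/dev/null; python3 r.py 1; python3 m.py 10 1
```

```text
-80.151 -0.016 6.318 0.094 20.9 m3 0.018
-80.457 0.035 7.088 0.094 21.025 m3 0.024
T [-0.461  0.606 -0.023] F [-3.468 -2.514  6.593] [ 0.612 -0.026  0.094] yaw -80.45 t 21.52False
```

```bash
python3 -m pendant '[[[0,0,-0.1,-0.6,30]]]' >/dev/null; python3 r.py 1;  python3 m.py 8 1 ; python3 -m pendant '[[[0,0,0,-0.6,30]]]' >/dev/null; python3 r.py 1;  python3 m.py 8 1
```

```text
-81.06 0.037 6.99 0.093 21.65 m3 0.019
T [-0.439  0.652 -0.023] F [-3.661 -2.71   7.323] [ 0.612 -0.026  0.093] yaw -81.05 t 22.05
-81.658 -0.051 7.881 0.093 22.175 m3 0.007
T [-0.44   0.613 -0.036] F [-3.686 -2.51   6.843] [ 0.612 -0.026  0.093] yaw -81.65 t 22.57False
False
```

Not in contact yet: held torque isn't rising. Continuing in finer steps with a 5-sample guard.

```bash
sed -i 's/-3:/-5:/g;s/m3/m5/;s/>=3/>=5/' r.py; S(){ python3 r.py 0.018; }
python3 -m pendant '[[[0,0,0,-0.4,30]]]' >/dev/null; S &&
python3 -m pendant '[[[0,0,-0.1,-0.4,30]]]' >/dev/null && S &&
python3 -m pendant '[[[0,0,0,-0.4,30]]]' >/dev/null && S &&
python3 -m pendant '[[[0,0,0,-0.4,30]]]' >/dev/null && S &&
python3 -m pendant '[[[0,0,0,-0.4,30]]]' >/dev/null && S &&
python3 -m pendant '[[[0,0,-0.1,-0.4,30]]]' >/dev/null && S &&
python3 -m pendant '[[[0,0,0,-0.4,30]]]' >/dev/null && S &&
python3 -m pendant '[[[0,0,0,-0.4,30]]]' >/dev/null && S &&
python3 -m pendant '[[[0,0,0,-0.4,30]]]' >/dev/null && S &&
python3 -m pendant '[[[0,0,-0.1,-0.4,30]]]' >/dev/null && S &&
python3 -m pendant '[[[0,0,0,-0.4,30]]]' >/dev/null && S &&
python3 -m pendant '[[[0,0,0,-0.4,30]]]' >/dev/null && S &&
python3 -m pendant '[[[0,0,-0.1,-0.4,30]]]' >/dev/null && S &&
python3 -m pendant '[[[0,0,0,-0.4,30]]]' >/dev/null && S &&
python3 -m pendant '[[[0,0,0,-0.4,30]]]' >/dev/null && S &&
python3 -m pendant '[[[0,0,0,-0.4,30]]]' >/dev/null && S &&
python3 -m pendant '[[[0,0,-0.1,-0.4,30]]]' >/dev/null && S &&
python3 -m pendant '[[[0,0,0,-0.4,30]]]' >/dev/null && S &&
python3 -m pendant '[[[0,0,0,-0.4,30]]]' >/dev/null && S &&
python3 -m pendant '[[[0,0,-0.1,-0.4,30]]]' >/dev/null && S &&
python3 -m pendant '[[[0,0,0,-0.4,30]]]' >/dev/null && S &&
python3 -m pendant '[[[0,0,0,-0.4,30]]]' >/dev/null && S ; echo end
```

```text
-82.056 -0.023 6.106 0.093 22.7 m5 -0.004
-82.459 0.012 6.986 0.093 22.825 m5 0.002
-82.856 -0.051 6.893 0.093 22.95 m5 -0.015
-83.259 -0.028 7.382 0.093 23.075 m5 -0.028
-83.655 0.025 7.276 0.093 23.2 m5 -0.013
-84.054 -0.011 6.626 0.093 23.325 m5 -0.011
-84.456 0.065 7.52 0.093 23.45 m5 -0.000
-84.858 0.095 7.408 0.093 23.575 m5 0.029
end
```

```bash
python3 m.py 8 1
```

```text
T [-0.456  0.698  0.005] F [-3.209 -2.517  6.842] [ 0.612 -0.026  0.093] yaw -84.84 t 23.98False
```

```bash
python3 -m pendant '[[[0,0,0,-0.4,30]]]' >/dev/null; python3 r.py 1;  python3 m.py 8 1
```

```text
-85.249 0.026 7.449 0.093 24.1 m5 0.040
T [-0.453  0.693  0.019] F [-3.746 -2.691  7.022] [ 0.612 -0.026  0.093] yaw -85.24 t 24.5False
```

```bash
python3 -m pendant '[[[0,0,-0.1,-0.4,30]]]' >/dev/null; python3 r.py 1;  python3 m.py 12 1
```

```text
-85.647 0.081 7.446 0.093 24.625 m5 0.051
T [-0.441  0.749  0.042] F [-3.869 -2.723  7.664] [ 0.612 -0.026  0.093] yaw -85.64 t 25.23False
```

Held torque rose steadily over the last three steps (0.005, 0.019, 0.042, against a baseline of −0.023), which is about 6–9 N. That is in the nip range, so I stop here, release and go back to the block.

```bash
python3 -m pendant '[[[0,0,0,0,50],[0,0,0,0,50],[0,0,0,0,50],[0,0,20,0,52],[0,0,40,0,52],[0,0,20,0,52],[-26,0,0,10.7,52],[-30,0,0,10.7,52]]]'
python3 -m pendant '[[[-30,0,0,10.7,52],[0,0,0,10.7,52],[0,0,0,10.7,52],[0,0,0,10.7,52],[0,0,0,10.7,52],[0,0,0,10.7,52],[0,0,0,0,52],[0,0,0,0,52]]]'
python3 - <<'E'
from h import *
np.set_printoptions(precision=4,suppress=True)
o=monitor.get_obs();print(o['eef_pos'],o['eef_rot'],o['wrist_force'],o['torque'])
for i in range(3):
    c=cam('wrist')
    for t in ['block','stud','collar']:
        for d in spotter.tip_of('wrist',t)[:1]:
            P=w(c,d['at']);print(t,round(d['confidence'],2),P)
cv2.imwrite('pics/w8.png',cv2.resize(c['img'][:,:,::-1],(784,588),interpolation=cv2.INTER_CUBIC))
E
```

```text
time_s: 26.22
eef_pos: [0.5559, -0.0256, 0.1734]
eef_rot: [0.001, 0.529, 0.849, 0.0]
wrist_force: [-0.4, 0.5, 0.2]
opening: 0.606
time_s: 27.22
eef_pos: [0.5261, -0.0256, 0.1728]
eef_rot: [0.0, 0.002, 1.0, -0.0]
wrist_force: [-0.0, 0.7, 0.5]
opening: 0.613
[ 0.5261 -0.0256  0.1728] [ 0.0002  0.0022  1.     -0.0001] [-0.0087  0.7349  0.4915] [0.0062 0.0261 0.0279]
block 0.79 [ 0.5474 -0.0293  0.0306]
stud 0.58 [ 0.6129 -0.0245  0.0307]
collar 0.71 [ 0.6151 -0.0286  0.0823]
block 0.96 [ 0.549  -0.0263  0.0298]
stud 0.87 [ 0.6158 -0.023   0.0319]
collar 0.69 [ 0.6117 -0.0256  0.083 ]
block 0.96 [ 0.5463 -0.0236  0.0308]
stud 0.86 [ 0.6145 -0.024   0.0289]
collar 0.64 [ 0.6153 -0.0238  0.0834]
```

View pics/w8.png

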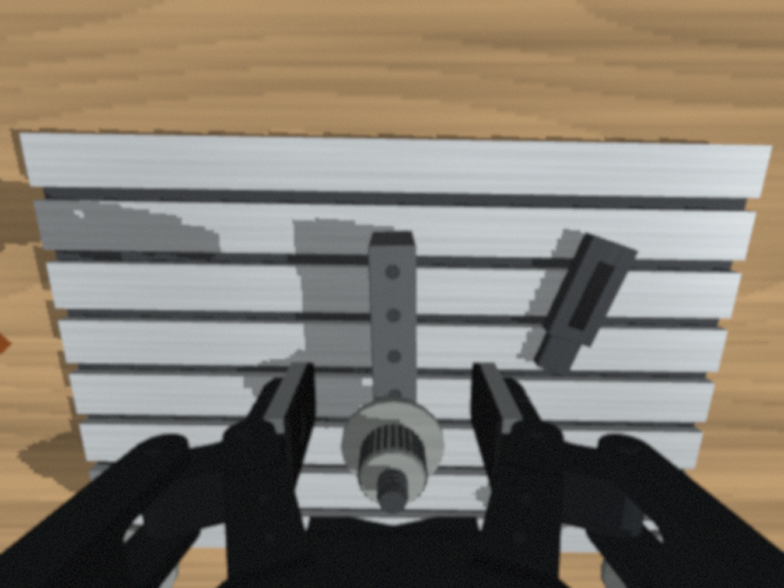

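The picture shows the block still standing under the flange (390,390), the collar at (392,445) and the strap untouched. Networks read the collar at z≈0.083 (±2–3 mm) where 0.080 is expected, so I'll cross-check the nip with the friction as I pull the block out. I'll narrow the fingers first so closing disturbs the block little.

```bash
python3 -m pendant '[[[0,0,-50,0,46],[0,0,-50,0,46],[0,0,-25,0,40],[0,0,0,0,34],[0,0,0,0,30],[0,0,0,0,29],[0,0,0,0,28]]]'
python3 -m pendant '[[[0,0,0,0,10],[0,0,0,0,10],[0,0,0,0,10]]]'; python3 m.py 5 1
python3 -m pendant '[[[-1,0,0,0,10]]]'; python3 -m pendant '[[[-1,0,0,0,10]]]';python3 -m pendant '[[[-1,0,0,0,10]]]';python3 m.py 4 1
```

```text
time_s: 28.7
eef_pos: [0.527, -0.0257, 0.0487]
eef_rot: [0.001, 0.0, 1.0, -0.0]
wrist_force: [0.5, -0.2, 0.0]
opening: 0.325
time_s: 29.08
eef_pos: [0.527, -0.0256, 0.0487]
eef_rot: [0.001, 0.0, 1.0, -0.0]
wrist_force: [-1.7, 0.0, 7.5]
opening: 0.284
T [ 0.117  0.222 -0.013] F [-0.782  0.658  6.758] [ 0.527 -0.026  0.049] yaw -0.04 t 29.32
time_s: 29.45
eef_pos: [0.527, -0.0257, 0.0488]
eef_rot: [0.002, 0.001, 1.0, -0.0]
wrist_force: [5.0, 1.7, 1.8]
opening: 0.283
time_s: 29.58
eef_pos: [0.5263, -0.0259, 0.0488]
eef_rot: [0.002, 0.0, 1.0, -0.0]
wrist_force: [6.4, 1.9, 2.3]
opening: 0.289
time_s: 29.7
eef_pos: [0.5254, -0.026, 0.0488]
eef_rot: [0.003, 0.001, 1.0, -0.0]
wrist_force: [5.4, 0.2, 2.5]
opening: 0.287
T [ 0.094 -0.584 -0.007] F [5.684 0.121 3.503] [ 0.525 -0.026  0.049] yaw -0.06 t 29.9False
False
```

Pull resistance is about 5.7 N. I'll keep going and see whether it drops once the block is clear of the flange.

```bash
python3 -m pendant '[[[-2,0,0,0,10],[-2,0,0,0,10],[-2,0,0,0,10]]]'|sed -n '2p;4p'; python3 -m pendant '[[[-2,0,0,0,10],[-2,0,0,0,10],[-2,0,0,0,10]]]'|sed -n '2p;4p';python3 -m pendant '[[[-2,0,0,0,10],[-2,0,0,0,10],[-2,0,0,0,10]]]'|sed -n '2p;4p';python3 -m pendant '[[[-2,0,0,0,10],[-2,0,0,0,10],[-2,0,0,0,10]]]'|sed -n '2p;4p';python3 -m pendant '[[[-3,0,0,0,10],[-3,0,0,0,10],[-3,0,0,0,10]]]'|sed -n '2p;4p';python3 m.py 3 1
```

```text
eef_pos: [0.5193, -0.0262, 0.0488]
wrist_force: [5.5, 0.2, 2.9]
eef_pos: [0.5133, -0.0262, 0.0488]
wrist_force: [5.3, -0.7, 4.1]
eef_pos: [0.507, -0.0261, 0.0487]
wrist_force: [5.6, -0.6, 5.8]
eef_pos: [0.5011, -0.0261, 0.0488]
wrist_force: [5.2, -0.7, 4.9]
eef_pos: [0.4921, -0.0261, 0.0488]
wrist_force: [4.3, -0.2, 5.4]
T [-0.064 -0.499 -0.035] F [ 4.009 -0.116  6.278] [ 0.492 -0.026  0.049] yaw -0.05 t 31.93False
```

The block is clear and standing. To settle the doubt, I'll probe heights with the shut fingertips. The flange's top should be exactly 6 mm above the block's top if the collar touched the block.

```bash
python3 -m pendant '[[[0,0,0,0,40],[0,0,0,0,45],[0,0,30,0,45],[0,0,40,0,0],[0,0,0,0,0],[0,0,0,0,0],[0,0,0,0,0],[5,0,0,0,0]]]'
python3 -m pendant '[[[0,0,-20,0,0],[0,0,-11,0,0],[0,0,0,0,0]]]'
for i in 1; do :; done
python3 -m pendant '[[[0,0,-2,0,0],[0,0,0,0,0]]]'|sed -n '2p;4p'
python3 -m pendant '[[[0,0,-2,0,0],[0,0,0,0,0]]]'|sed -n '2p;4p'
```

```text
time_s: 32.92
eef_pos: [0.4943, -0.0253, 0.1163]
eef_rot: [-0.001, 0.0, 1.0, 0.0]
wrist_force: [0.6, 0.0, 0.5]
opening: 0.001
time_s: 33.3
eef_pos: [0.4942, -0.0252, 0.0853]
eef_rot: [-0.001, 0.0, 1.0, 0.0]
wrist_force: [-0.2, -0.3, -0.2]
opening: -0.001
eef_pos: [0.4954, -0.0256, 0.0849]
wrist_force: [-0.2, -0.9, 0.2]
eef_pos: [0.4951, -0.0255, 0.0825]
wrist_force: [-0.2, -0.9, 1.1]
```

```bash
python3 m.py 2 1; python3 -m pendant '[[[0,0,-0.5,0,0],[0,0,0,0,0]]]'|sed -n '2p;4p'
python3 -m pendant '[[[0,0,-0.5,0,0],[0,0,0,0,0]]]'|sed -n '2p;4p'; python3 -m pendant '[[[0,0,-0.5,0,0],[0,0,0,0,0]]]'|sed -n '2p;4p'; python3 -m pendant '[[[0,0,-0.5,0,0],[0,0,0,0,0]]]'|sed -n '2p;4p';  python3 -c "
from h import *
print(monitor.get_obs()['eef_pos'])"
```

```text
T [ 0.002 -0.001 -0.018] F [ 0.116 -0.342  0.359] [ 0.495 -0.026  0.083] yaw -0.05 t 33.9
eef_pos: [0.4951, -0.0255, 0.082]
wrist_force: [0.4, -1.1, -0.8]
eef_pos: [0.4951, -0.0255, 0.0814]
wrist_force: [0.4, 0.6, -0.3]
eef_pos: [0.4951, -0.0255, 0.081]
wrist_force: [-0.0, 0.6, 0.0]
eef_pos: [0.4951, -0.0255, 0.0809]
wrist_force: [-1.5, 1.5, 5.0]
[ 0.49511358 -0.02552342  0.08091508]False
```

Block top is at TCP z = 0.0809–0.0810, so the flange top should be at about 0.087. I'll probe that next.

```bash
python3 -m pendant '[[[0,0,20,0,0],[40,0,0,0,0],[41,0,0,0,0],[0,0,-8,0,0],[0,0,-2.5,0,0],[0,0,0,0,0]]]'
python3 -m pendant '[[[0,0,-0.5,0,0],[0,0,0,0,0]]]'|sed -n '2p;4p';python3 -m pendant '[[[0,0,-0.5,0,0],[0,0,0,0,0]]]'|sed -n '2p;4p'
```

```text
time_s: 35.65
eef_pos: [0.5745, -0.0252, 0.0892]
eef_rot: [-0.001, 0.0, 1.0, 0.0]
wrist_force: [0.3, -1.0, 0.7]
opening: -0.0
eef_pos: [0.5759, -0.0256, 0.0898]
wrist_force: [0.2, 0.3, -0.4]
eef_pos: [0.5761, -0.0255, 0.0891]
wrist_force: [-0.4, 1.0, -0.4]
```

```bash
F(){ python3 -c "
from h import *
import sys
o=monitor.get_obs();print(o['eef_pos'],o['wrist_force'][2]);sys.exit(int(o['wrist_force'][2]>2.5))"; }
F && python3 -m pendant '[[[0,0,-0.5,0,0],[0,0,0,0,0]]]'>/dev/null && F && python3 -m pendant '[[[0,0,-0.5,0,0],[0,0,0,0,0]]]'>/dev/null && F && python3 -m pendant '[[[0,0,-0.4,0,0],[0,0,0,0,0]]]'>/dev/null && F && python3 -m pendant '[[[0,0,-0.4,0,0],[0,0,0,0,0]]]'>/dev/null && F && python3 -m pendant '[[[0,0,-0.4,0,0],[0,0,0,0,0]]]'>/dev/null && F&& python3 -m pendant '[[[0,0,-0.4,0,0],[0,0,0,0,0]]]'>/dev/null && F
```

```text
[ 0.57609434 -0.02553344  0.08907387] -0.4161880501908501
[ 0.5760536  -0.02552004  0.0884063 ] -0.8023225389641799
[ 0.57606557 -0.02551203  0.08791701] -0.11843364612813172
[ 0.57608273 -0.02553075  0.08754461] 0.8438243984447646
[ 0.57606384 -0.02554495  0.08714773] 0.9447141605082766
[ 0.57610194 -0.02552817  0.08684663] 1.0229860717611376
[ 0.57618554 -0.02554018  0.08668563] 3.2606638613699115
```

The flange top is at about 0.0868, 5.9 mm above the block's top against 6 mm expected. The collar is at about 50 mm and the contact was real. I'll retreat, take a last look and hand in.

```bash
python3 -m pendant '[[[0,0,20,0,0],[0,0,50,0,0],[-40,0,50,0,40],[-40,0,0,0,85],[0,0,0,0,85],[0,0,0,0,85]]]'
python3 - <<'E'
from h import *
np.set_printoptions(precision=4,suppress=True)
for n in ['wrist','top']:
    c=cam(n)
    for t in ['block','collar','strap','mouse','caliper']:
        for d in spotter.tip_of(n,t)[:1]: print(n,t,round(d['confidence'],2),w(c,d['at']))
    if n=='wrist': cv2.imwrite('pics/w9.png',c['img'][:,:,::-1])
E
```

```text
time_s: 38.4
eef_pos: [0.4976, -0.0256, 0.2052]
eef_rot: [0.0, 0.001, 1.0, -0.0]
wrist_force: [-0.6, 0.5, -0.3]
opening: 0.848
wrist block 0.62 [ 0.5112 -0.0257  0.03  ]
wrist collar 0.83 [ 0.6139 -0.0245  0.0851]
wrist strap 0.84 [0.5485 0.0884 0.0256]
top block 0.62 [ 0.551  -0.3446  0.0036]
top collar 0.22 [ 0.5097 -0.023   0.0309]
top strap 0.51 [0.5438 0.0877 0.0295]
top mouse 0.77 [0.5147 0.4449 0.0015]
top caliper 0.79 [ 0.523  -0.4991  0.0008]
```

View pics/w9.png

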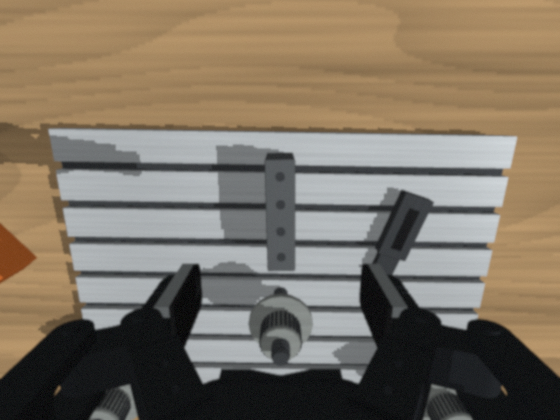

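The final picture shows the block standing at (280,210), clear of the collar at (281,325), with the strap in place.

```bash
python3 -c "
from bench import order
print(order.hand_in())"
```

```text
the job is handed in; nothing more can be done
None
```

The middle collar is set to the block's height, and the job was handed in after about 38 of the 72 s. I stood the block under the raised flange and turned the collar about 85.6° clockwise (5.9 mm down). I then released the collar, slid the block straight out and left it standing about 100 mm from the stud's axis.

- **Collar height:** touching the block's top and then the flange's top with the shut fingertips gave about 5.9 mm between them, where 6 mm means 50 mm above the bed. The trained networks read the collar higher, at 0.083–0.085 m in world height, where 0.080 m is expected. I trusted the touch check over them.
- **Nip force:** I inferred this from the wrist torque and did not measure it directly. The torque rose over the last three steps to about 0.065 N m above the free-turning level, which suggests 6–9 N. The pull on the block while sliding it out was only a rough cross-check and suggested 2–5 N. I expect at least 3 N was reached and saw no sign of jamming, but the exact force is uncertain.
- **Bystanders:** the networks' positions for the strap, mouse and caliper agreed with the start to within about 10 mm. That is partly network error, since nothing touched them. The last picture shows the block upright and clear of the collar.

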